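Close up the stamp chest

TASK

Close up the wooden stamp chest using only the fingertips, with nothing gripped: push both open drawers fully home, in either order, and only after that push the raised lid down until it is fully shut. Do not slam anything, pull a drawer further out or raise the lid further, and leave everything else on the board and in the tray where it is.

Things in the scene. Friction and masses are not known exactly. Their poses are not given: they have to be found in the camera images.
- chest: fixed wooden stamp chest, 160 deep (x) x 270 wide (y) x 110 tall without its lid; origin at the centre of its underside, 10 above the table on a plywood board 10 thick. Own axes: x from its drawer fronts towards its back (drawers are pushed shut along +x), y to the left, z up. It is turned a little about z (sizes in mm)
- drawer_left (a joint): how far the left drawer (+y side) stands out, m: 0 shut (its front lies against the chest), starts at 0.03 to 0.07, grows as it comes out along the chest's -x. Slides with a drag of about 2 N and stays where left. Its front is 127 wide, 60 high (12 to 72 above the board), 12 thick (sizes in mm)
- drawer_right (a joint): the same for the right drawer (-y side)
- drawer_left_knob (a point): centre of the flat outer face of the left drawer's brass knob: a disc of radius 13, 26 out from the drawer front, 42 above the board, at the middle of the front's width; moves with the drawer. Knob or front may be pushed (sizes in mm)
- drawer_right_knob (a point): the same for the right drawer
- lid (a joint): angle of the lid, rad: 0 shut (level, on the chest's rim), starts at 0.95 to 1.3, leaning over the tray towards the robot. Hinged along the top of the chest's back. Stiff hinge: it stays at any angle; 1 to 3 N at its free edge, square to the outer face, closes it. It does not spring or fall
- lid_hinge (a point): middle of the hinge axis (the axis runs along the chest's y), on the lid's underside, 80 behind the chest's centre and 110 above the board. Site axes turn with the lid: x along the lid away from its free edge, z out of its outer face (sizes in mm)
- lid_edge (a point): middle of the lid's free edge, on its outer (upper when shut) face: 172 from the hinge axis. The lid is a flat plank 172 x 270 x 10 with no handle (sizes in mm)
- glue_bottle: upright white glue bottle, radius 28, 150 tall, beside the chest's left end, on the board; origin at the centre of its underside; bystander, sizes in mm
- beaker: open glass beaker, rim radius 34, 85 tall, beside the chest's right end, on the board; origin at the centre of its underside; bystander, sizes in mm
- rivet_jar: small jar with a steel lid, radius 19, 32 tall, on the board in front of the chest between the paths of the two drawers; origin at the centre of its underside; bystander, sizes in mm
- bone_folder: flat white strip 150 x 22 x 6 lying on the board, in front and to the left of the chest; origin at the centre of its underside; bystander, sizes in mm
- stitch_block: cork block 60 x 45 x 35 on the board, in front and to the right of the chest; origin at the centre of its underside; bystander, sizes in mm
- thread_tin: flat steel tin, radius 22, 18 tall, lying in the chest's top tray (stays inside, clear of the shut lid); origin at the centre of its underside; bystander, sizes in mm
- brass_stamp: square brass rod 75 x 12 x 12 lying in the chest's top tray (stays inside, clear of the shut lid); origin at the centre of its underside; bystander, sizes in mm

How it is judged:
On the way, in this order (a step that is already met when the one before it is completed fails the run):
1. both drawers are pushed home while the lid is still up (value of joint each of drawer_left, drawer_right below 0.004 m and value of joint lid above 0.5 rad), for 0.2 s.
2. the lid is pushed shut (value of joint each of drawer_left, drawer_right below 0.004 m and value of joint lid below 0.04 rad), for 0.2 s.
At the end, for the whole second after the job is handed in: Both drawers within 4 mm of fully home and the lid within 0.04 rad of shut (about 7 mm at its edge), all at rest; every bystander within 30 mm of where it stood (all of step 2 and velocity of joint drawer_left between -0.01 and 0.01 m/s and velocity of joint drawer_right between -0.01 and 0.01 m/s and velocity of joint lid between -0.05 and 0.05 rad/s and distance of each of glue_bottle, beaker, rivet_jar, bone_folder, stitch_block, thread_tin, brass_stamp from where it was at the start of the episode below 0.03 m); the robot touches nothing.
It fails at once if a drawer is slammed (over 0.5 m/s) (velocity of joint any of drawer_left, drawer_right below -0.5 m/s).
It fails at once if the lid is slammed (over 2.5 rad/s) (velocity of joint lid below -2.5 rad/s).
It fails at once if a drawer is pulled further out (beyond 85 mm) (value of joint any of drawer_left, drawer_right above 0.085 m).
It fails at once if the lid is raised further (beyond 1.42 rad) (value of joint lid above 1.42 rad).
It fails at once if a bystander is moved or lifted by 30 mm, or tipped over (distance of any of glue_bottle, beaker, rivet_jar, bone_folder, stitch_block, thread_tin, brass_stamp from where it was at the start of the episode above 0.03 m or angle between any of glue_bottle, beaker, rivet_jar's own z axis and vertical above 0.5 rad).
It also fails if it takes over 58 s, if anything falls off the work surface, if the arm or the gripper's body presses on something with over 40 N, if the wrist force passes 120 N, or if a joint passes its speed limit or range.

ROBOT

A 7-joint arm with a two-finger parallel gripper is mounted at the origin on the work surface. World frame = base frame: x ahead of the robot, y to its left, z up, the work surface at z = 0. Lengths are in m, angles in rad, forces in N, time in s.
With the tool pointing down it reaches from about 0.4 to 0.85 m from the base axis. Payload 4.5 kg.
Tool frame: the origin (TCP) lies midway between the tips of the shut fingers; the grasp point (between the pads) lies 19 mm behind it; z points along the fingers, y is the line along which they close (so a half turn about z gives the same grasp; the last joint's range is limited). The gripper opens to 88 mm and grips with 3 to 60 N. Pads are 18 mm wide; open, the fingers measure 123 mm over their backs; the gripper's body (75 mm by 187 mm) begins 45 mm behind the grasp point.
Start: joints at [1.234, 0.689, -0.195, 1.565, 0.157, 0.902, -0.215], TCP at [0.227, -0.583, 0.239] pointing down, gripper open.
Joint ranges: [-3.01, 3.01], [-0.46, 2.08], [-1.47, 1.51], [0.13, 2.56], [-1, 4.14], [0.04, 2.09], [-2.66, 2.66]. Speed limits (rad/s): [2.57, 2.57, 3.14, 3.14, 3.14, 3.14, 3.14].

INTERFACE

Orientations are given as a unit quaternion [x, y, z, w].
In Python, from plant import r, eyes, finish_job gives the robot as it stands. The module is installed in compiled form; this text tells all that it offers.
- The arm moves only by the tool move_arm, never from a script. Its argument "motion" is a list of rows, each a list of 7 numbers: the shift along the tool's x, y, z in mm, then the turn, a rotation vector about the tool's x, y, z in degrees, then the closure, from 0 (fully open) to 1 (shut). A call has 1 to 5 rows; each row is the pose to reach, as a shift and turn from the pose commanded when the call began, along the tool's axes at that moment; what a row does not reach only later rows make up. A row lasts 1/8 s, in which the tool goes at most 62.5 mm and 10.7 degrees, less where a joint would pass 70% of its speed; a pose out of reach is approached as far as the arm can. A call with a gripper value outside its range is refused whole. The fingers move at their own pace and stop on an object; "newtons" is the grip in N (left out, the last holds). Time passes only in rows, so rows that repeat a pose let the fingers close. It gives the time, the measured TCP pose, the force, the opening and the grip force at its end, in the units of the state.
- r.get_state(): the state, without advancing time (a new reading comes with each control period).
- eyes.snapshot(name): name is "scene" or "top" or "wrist"; returns a dict with "frame" (420x560x3 uint8, red, green, blue), "z_map" (420x560 float32, m along the optical axis (not along the pixel's ray), 0 where there is no reading), "intrinsics" (3x3 intrinsics, pixels), "dist" ([k1, k2, p1, p2, k3] as OpenCV has them; the pictures are not rectified), "world_to_cam" (4x4, takes a point from world to camera coordinates). Camera axes: x right, y down, z forward; pixel columns grow to the right and rows downward; lengths in m; the calibration is good to about 2 mm. A picture is of the moment at which its call begins.
- finish_job(): hands the job in; it is judged then, once.
The state is a dict: "clock": time; "q": joint angles; "qd": joint speeds; "joint_torque": joint torques, N m; "tool_pos": TCP position; "eef_rot": TCP orientation; "contact_force": force on the tool from outside, world axes, zero at the start; "moment": the same for the moment, N m; "opening": opening from 0.0 (shut) to 1.0 (fully open); "finger_force": force on a finger pad.
Only numpy, scipy, OpenCV 4.12 (cv2) and the standard library are available. Lean on these libraries where they do the work, as an engineer would, in place of code of your own. Each camera call takes 0.05 s, during which the arm holds its last target. There are 200 camera calls.

## Working session

There is one attempt and no reset: what is moved stays moved. The work goes in short steps, Python scripts to look and compute and a tool call to move; the robot and the scene stay as the last step left them, time stands still between calls to the robot, and variables do not carry over. Pictures are saved under pics/ and viewed, at most 10 in all, crops included, and the job is handed in when it is done.

Besides the shell and the picture viewer there is one more tool, called after "Emit:" by a JSON object that holds its "name" and its "arguments". move_arm: Moves the arm, as the interface text tells. Its arguments: {"type":"object","properties":{"motion":{"type":"array","items":{"type":"array","items":{"type":"number"}}},"newtons":{"type":"number"}},"required":["motion"]}

```bash
mkdir -p pics; cat > h.py <<'E'
import numpy as np, cv2
from scipy.spatial.transform import Rotation as R
from plant import r, eyes, finish_job
def cloud(s):
    h,w=s["z_map"].shape
    u,v=np.meshgrid(np.arange(w),np.arange(h))
    p=cv2.undistortPoints(np.stack([u,v],-1).reshape(-1,1,2).astype(np.float32),s["intrinsics"],s["dist"]).reshape(h,w,2)
    z=s["z_map"]; P=np.dstack([p[...,0]*z,p[...,1]*z,z])
    M=np.linalg.inv(s["world_to_cam"])
    W=P@M[:3,:3].T+M[:3,3]; W[z<=0]=np.nan
    return W
def save(s,n): cv2.imwrite(f"pics/{n}.png",s["frame"][...,::-1])
E
python3 - <<'E'
from h import *
for n in("scene","top"):
    s=eyes.snapshot(n); save(s,n); np.save(n+".npy",cloud(s)); print(n,np.linalg.inv(s["world_to_cam"])[:3,3])
st=r.get_state(); print(st["tool_pos"],st["eef_rot"],st["clock"])
E
```

```text
scene [0.18671901 0.22474949 0.70668613]
top [0.45803622 0.01306965 0.85941298]
[ 0.2262516  -0.58197903  0.23798381] [ 9.82853159e-01  1.84388007e-01 -2.15123367e-04 -8.27392010e-04] 0.1
```

View pics/scene.png

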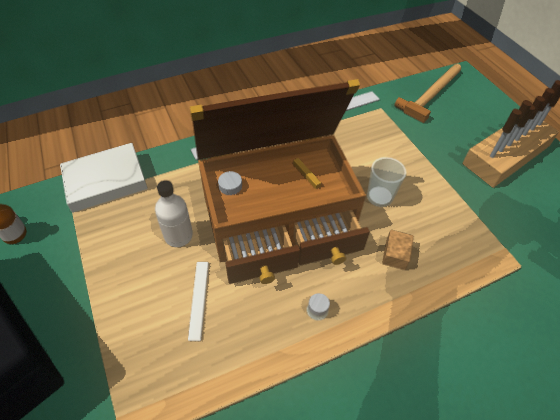

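View pics/top.png

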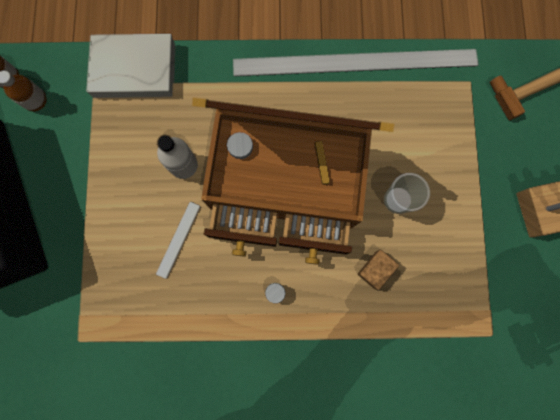

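The scene and top views show both drawers out. The knobs are at top-view pixels (239,250) and (313,257), the raised lid edge runs from (200,103) to (386,127), and the jar is at (276,293). Next I'll measure these from depth.

```bash
python3 - <<'E'
from h import *
T=np.load("top.npy"); S=np.load("scene.npy")
def at(C,u,v,k=1): return np.round(np.nanmedian(C[v-k:v+k+1,u-k:u+k+1].reshape(-1,3),0),4)
for n,u,v in [("knobL",239,251),("knobR",313,258),("frontL",225,239),("frontL2",265,243),("frontR",290,245),("frontR2",340,250),("rimFL",225,203),("rimFR",340,215),("rimL",209,170),("rimR",365,180),("jar",276,293),("cork",380,270),("lidL",198,103),("lidR",388,127)]: print(n,at(T,u,v))
for n,u,v in [("lidcornL",197,112),("lidcornR",352,86),("lid",270,125),("lidlow",290,145),("lidup",260,108)]: print(n,at(S,u,v))
# lid plane from scene
m=np.zeros(S.shape[:2],np.uint8); cv2.fillConvexPoly(m,np.array([[210,120],[340,97],[340,125],[215,145]]),1)
P=S[m>0]; P=P[~np.isnan(P[:,0])]; c=P.mean(0); n=np.linalg.svd(P-c,full_matrices=0)[2][2]; print("lid plane",c,n, np.std((P-c)@n))
# drawer front strips: z 0.078-0.086
for lo,hi,lab in[(.076,.088,"fronts"),(.112,.126,"rim")]:
    M=(T[...,2]>lo)&(T[...,2]<hi); ys,xs=np.where(M); k=(xs>195)&(xs<375)&(ys>95)&(ys<262); Q=T[ys[k],xs[k]]
    r_=cv2.minAreaRect(Q[:,:2].astype(np.float32)*1000); print(lab,r_,cv2.boxPoints(r_).round(0).tolist())
    for x in (225,250,265,290,325,340):
        q=ys[k][xs[k]==x]; print(x, [T[v,x].round(3).tolist() for v in (q.min(),q.max())] if len(q) else None)
E
```

```text
knobL [0.5102 0.0809 0.0641]
knobR [ 0.4966 -0.0489  0.0636]
frontL [0.5335 0.108  0.0441]
frontL2 [0.5231 0.0349 0.0738]
frontR [ 0.5199 -0.0088  0.0644]
frontR2 [ 0.5089 -0.0942  0.0816]
rimFL [0.5879 0.1004 0.1134]
rimFR [ 0.564  -0.0908  0.1212]
rimL [0.6428 0.127  0.12  ]
rimR [ 0.623  -0.1348  0.1199]
jar [0.4364 0.0168 0.0409]
cork [ 0.4746 -0.1702  0.0459]
lidL [0.6942 0.1179 0.2855]
lidR [ 0.6582 -0.1358  0.286 ]
lidcornL [0.6901 0.1176 0.2838]
lidcornR [ 0.654  -0.1297  0.2834]
lid [ 0.7003 -0.0072  0.205 ]
lidlow [ 0.7174 -0.0579  0.1221]
lidup [0.6822 0.0186 0.2645]
lid plane [ 0.69691533 -0.02041856  0.21056016] [-0.90855471  0.12538823 -0.39850488] 0.004426611234404616
fronts ((591.4822998046875, 4.159881591796875), (267.8821105957031, 144.54867553710938), 83.11978912353516) [[504.0, -120.0], [647.0, -137.0], [679.0, 128.0], [536.0, 146.0]]
225 [[0.544, 0.103, 0.084], [0.534, 0.104, 0.082]]
250 [[0.538, 0.061, 0.081], [0.528, 0.061, 0.081]]
265 [[0.534, 0.035, 0.082], [0.524, 0.035, 0.082]]
290 [[0.572, -0.009, 0.085], [0.52, -0.008, 0.082]]
325 [[0.523, -0.069, 0.081], [0.511, -0.069, 0.082]]
340 [[0.615, -0.097, 0.088], [0.507, -0.094, 0.084]]
rim ((653.4970703125, -4.917724609375), (270.7398986816406, 161.64718627929688), 81.64419555664062) [[554.0, -127.0], [714.0, -151.0], [753.0, 117.0], [593.0, 141.0]]
225 [[0.749, 0.101, 0.119], [0.588, 0.1, 0.113]]
250 [[0.743, 0.058, 0.119], [0.582, 0.058, 0.116]]
265 [[0.739, 0.032, 0.121], [0.578, 0.033, 0.115]]
290 [[0.733, -0.011, 0.121], [0.572, -0.008, 0.118]]
325 [[0.724, -0.07, 0.121], [0.563, -0.066, 0.117]]
340 [[0.72, -0.096, 0.121], [0.56, -0.092, 0.115]]
```

Emit:
{"name": "move_arm", "arguments": {"motion": [[40, -42, 0, 0, 0, 6, 1], [80, -84, 0, 0, 0, 12, 1], [120, -126, 0, 0, 0, 18, 1], [160, -168, 0, 0, 0, 24, 1], [200, -210, 0, 0, 0, 29.5, 1]], "newtons": 20}}

```text
clock: 0.72
tool_pos: [0.3373, -0.3125, 0.2386]
eef_rot: [0.997, -0.074, 0.0, -0.0]
contact_force: [0.8, 0.3, 0.0]
opening: 0.455
finger_force: 0.0
```

```bash
cat >> h.py <<'E'
yaw=np.radians(-8.2); C0=np.array([.6535,-.005])
ex=np.array([np.cos(yaw),np.sin(yaw)]); ey=np.array([-ex[1],ex[0]])
def W(x,y,z): return np.r_[C0+x*ex+y*ey,z]
def where():
    st=r.get_state(); p=st["tool_pos"]; d=p[:2]-C0
    Rm=R.from_quat(st["eef_rot"]); 
    print("t",st["clock"],"pos",p.round(4),"chest",(np.r_[d@ex,d@ey]*1000).round(1),"z",(p[2]*1000).round(1),"toolx deg",np.degrees(np.arctan2(*Rm.as_matrix()[1::-1,0])).round(2),"F",np.round(st["contact_force"],1),"open",st["opening"])
    return p,Rm
def go(x,y,z):
    p,Rm=where(); print("shift mm",(Rm.inv().apply(W(x,y,z)-p)*1000).round(1), "rot", np.degrees((Rm.inv()*R.from_euler('zx',[yaw,np.pi])).as_rotvec()).round(2))
E
python3 -c "
from h import *
go(-.195,-.066,.239)"
```

```text
t 0.725 pos [ 0.3373 -0.3125  0.2386] chest [-269.1 -349.4] z 238.6 toolx deg -8.45 F [0.8 0.3 0. ] open 0.4545314620371751
shift mm [  72.9 -283.8   -0.3] rot [-1.000e-02 -1.000e-02 -1.665e+01]
```

Emit:
{"name": "move_arm", "arguments": {"motion": [[15, -57, 0, 0, 0, 0, 1], [30, -114, 0, 0, 0, 0, 1], [44, -171, 0, 0, 0, 0, 1], [58, -228, 0, 0, 0, 0, 1], [73, -284, 0, 0, 0, 0, 1]]}}

```text
clock: 1.35
tool_pos: [0.4502, -0.0419, 0.2386]
eef_rot: [0.997, -0.072, -0.0, 0.0]
contact_force: [1.4, -0.1, -0.0]
opening: 0.005
finger_force: 0.0
```

Emit:
{"name": "move_arm", "arguments": {"motion": [[0, 0, 40, 0, 0, 0, 1], [0, 0, 80, 0, 0, 0, 1], [0, 0, 120, 0, 0, 0, 1], [0, 0, 120, 0, 0, 0, 1]]}}

```text
clock: 1.85
tool_pos: [0.4479, -0.0436, 0.1168]
eef_rot: [0.997, -0.072, -0.003, 0.0]
contact_force: [-0.7, 0.9, -0.2]
opening: 0.004
finger_force: 0.0
```

```bash
sed -i "s/'zx'/'ZX'/" h.py; python3 -c "
from h import *
go(-.128,-.066,.05)
s=eyes.snapshot('scene'); save(s,'a')"
```

```text
t 1.85 pos [ 0.4479 -0.0436  0.1168] chest [-198.   -67.5] z 116.8 toolx deg -8.23 F [-0.7  0.9 -0.2] open 0.004104304558604987
shift mm [70.4 -1.6 66.3] rot [ 0.04  0.34 -0.03]
```

View pics/a.png

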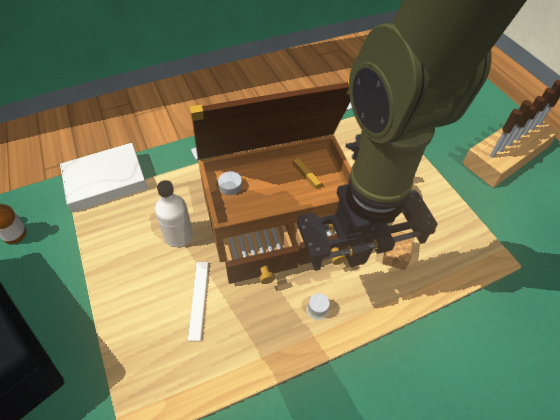

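The gripper is in front of the right knob (about pixel (340,250)), with its fingers shut and clear of the jar at (319,305). I'll lower it and push slowly.

Emit:
{"name": "move_arm", "arguments": {"motion": [[0, -1, 30, 0, 0, 0, 1], [0, -1, 60, 0, 0, 0, 1], [0, -1, 66, 0, 0, 0, 1], [0, -1, 66, 0, 0, 0, 1]]}}

```text
clock: 2.4
tool_pos: [0.4506, -0.0429, 0.0538]
eef_rot: [0.997, -0.072, 0.001, 0.0]
contact_force: [0.8, -0.4, -0.1]
opening: 0.004
finger_force: 0.0
```

Emit:
{"name": "move_arm", "arguments": {"motion": [[12, 0, 0, 0, 0, 0, 1], [24, 0, 0, 0, 0, 0, 1], [36, 0, 0, 0, 0, 0, 1], [46, 0, 0, 0, 0, 0, 1], [55, 0, 0, 0, 0, 0, 1]]}}

```text
clock: 3.02
tool_pos: [0.5048, -0.0508, 0.0527]
eef_rot: [0.997, -0.072, -0.0, 0.0]
contact_force: [-1.1, 0.1, 1.6]
opening: 0.006
finger_force: 0.9
```

```bash
python3 -c "
from h import *
go(-.128,-.066,.05)"
```

```text
t 3.025 pos [ 0.5048 -0.0508  0.0527] chest [-140.7  -66.5] z 52.7 toolx deg -8.26 F [-1.1  0.1  1.6] open 0.005735531933434962
shift mm [12.7 -0.5  2.7] rot [ 0.01  0.03 -0.06]
```

Contact made. I'll push on in small steps until it stops.

Emit:
{"name": "move_arm", "arguments": {"motion": [[5, 0, 0, 0, 0, 0, 1], [9, 0, 0, 0, 0, 0, 1], [12, 0, 0, 0, 0, 0, 1], [12, 0, 0, 0, 0, 0, 1]]}}

```text
clock: 3.52
tool_pos: [0.5149, -0.0523, 0.0525]
eef_rot: [0.997, -0.072, -0.001, 0.0]
contact_force: [-3.7, 0.7, 3.2]
opening: 0.006
finger_force: 2.1
```

Emit:
{"name": "move_arm", "arguments": {"motion": [[1.5, 0, 0, 0, 0, 0, 1], [3, 0, 0, 0, 0, 0, 1], [3, 0, 0, 0, 0, 0, 1]]}}

```text
clock: 3.9
tool_pos: [0.515, -0.0523, 0.0525]
eef_rot: [0.997, -0.072, -0.004, -0.0]
contact_force: [-8.3, 2.4, 6.9]
opening: 0.006
finger_force: 4.5
```

```bash
python3 -c "
from h import *
go(-.128,-.066,.05)"
```

```text
t 3.9 pos [ 0.515  -0.0523  0.0525] chest [-130.3  -66.6] z 52.5 toolx deg -8.23 F [-8.3  2.4  6.9] open 0.006120898432889669
shift mm [ 2.4 -0.6  2.5] rot [ 0.03  0.47 -0.03]
```

Stalled at rising force, so it's presumably home. I'll back off, move to the left knob, and check with the camera.

Emit:
{"name": "move_arm", "arguments": {"motion": [[-25, 0, 0, 0, 0, 0, 1], [-65, 0, 0, 0, 0, 0, 1], [-67, 0, -40, 0, 0, 0, 1], [-67, -50, -55, 0, 0, 0, 1], [-67, -100, -55, 0, 0, 0, 1]]}}

```text
clock: 4.53
tool_pos: [0.4704, 0.0567, 0.1092]
eef_rot: [0.997, -0.073, 0.004, -0.001]
contact_force: [0.9, -0.4, 0.2]
opening: 0.008
finger_force: 0.0
```

Emit:
{"name": "move_arm", "arguments": {"motion": [[0, -32, 0, 0, 0, 0, 1], [0, -32, 0, 0, 0, 0, 1]]}}

```text
clock: 4.78
tool_pos: [0.4739, 0.091, 0.1079]
eef_rot: [0.998, -0.069, 0.002, -0.001]
contact_force: [0.8, 0.1, -0.3]
opening: 0.006
finger_force: 0.0
```

```bash
python3 -c "
from h import *
go(-.128,.066,.052)
s=eyes.snapshot('top'); save(s,'b'); T=cloud(s)
d=(T[...,:2]-C0); X=d@ex; Y=d@ey; Z=T[...,2]
m=(Y<-.02)&(Y>-.12)&(X<-.085)&(X>-.15)&(Z>.07)&(Z<.088); print(m.sum(),X[m].min() if m.any() else 0)
"
```

```text
t 4.775 pos [0.4739 0.091  0.1079] chest [-191.4   69.4] z 107.9 toolx deg -7.93 F [ 0.8  0.1 -0.3] open 0.0061896904542377545
shift mm [63.2  3.9 56.2] rot [-0.18 -0.23  0.27]
298 -0.09296269142671362
```

View pics/b.png

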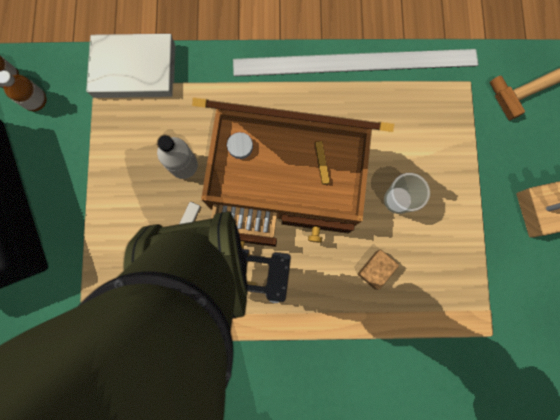

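The right drawer is shut: its front is at (320,225) against the chest and its outer face is 93 mm from the chest centre, against 92 expected. The gripper is now in front of the left knob.

Emit:
{"name": "move_arm", "arguments": {"motion": [[0, 3, 28, 0, 0, 0, 1], [0, 3, 55, 0, 0, 0, 1], [0, 3, 55, 0, 0, 0, 1], [12, 3, 55, 0, 0, 0, 1], [24, 3, 55, 0, 0, 0, 1]]}}

```text
clock: 5.45
tool_pos: [0.4964, 0.0804, 0.0537]
eef_rot: [0.997, -0.072, 0.001, 0.0]
contact_force: [-2.3, -0.8, 0.4]
opening: 0.007
finger_force: 0.8
```

Emit:
{"name": "move_arm", "arguments": {"motion": [[8, 0, 0, 0, 0, 0, 1], [16, 0, 0, 0, 0, 0, 1], [23, 0, 0, 0, 0, 0, 1], [29, 0, 0, 0, 0, 0, 1], [33, 0, 0, 0, 0, 0, 1]]}}

```text
clock: 6.08
tool_pos: [0.5282, 0.0763, 0.0527]
eef_rot: [0.997, -0.072, 0.0, 0.0]
contact_force: [-1.6, 0.3, 2.1]
opening: 0.013
finger_force: 0.8
```

Emit:
{"name": "move_arm", "arguments": {"motion": [[3, 0, 0, 0, 0, 0, 1], [6, 0, 0, 0, 0, 0, 1], [8, 0, 0, 0, 0, 0, 1], [8, 0, 0, 0, 0, 0, 1]]}}

```text
clock: 6.58
tool_pos: [0.5336, 0.0755, 0.0526]
eef_rot: [0.997, -0.072, -0.002, 0.0]
contact_force: [-5.4, 0.8, 4.4]
opening: 0.007
finger_force: 2.7
```

```bash
python3 -c "
from h import *
go(-.128,.066,.052)"
```

```text
t 6.575 pos [0.5336 0.0755 0.0526] chest [-130.2   62.6] z 52.6 toolx deg -8.21 F [-5.4  0.8  4.4] open 0.00650771833357546
shift mm [ 2.2 -3.4  0.5] rot [ 0.03  0.25 -0.01]
```

Left is home too, at the same stall position. Now I'll back off, rise, and go over and behind the lid.

Emit:
{"name": "move_arm", "arguments": {"motion": [[-25, 0, 0, 0, 0, 0, 1], [-55, 0, 0, 0, 0, 0, 1], [-60, 0, -50, 0, 0, 0, 1], [-60, 0, -110, 0, 0, 0, 1], [-60, 20, -170, 0, 0, 0, 1]]}}

```text
clock: 7.2
tool_pos: [0.4748, 0.0657, 0.224]
eef_rot: [0.998, -0.07, 0.001, -0.001]
contact_force: [1.4, 0.4, 0.3]
opening: 0.011
finger_force: 0.0
```

Emit:
{"name": "move_arm", "arguments": {"motion": [[0, 20, -50, 0, 0, 0, 1], [0, 40, -100, 0, 0, 0, 1], [0, 42, -130, 0, 0, 0, 1], [0, 42, -130, 0, 0, 0, 1]]}}

```text
clock: 7.7
tool_pos: [0.4696, 0.0224, 0.3544]
eef_rot: [0.997, -0.072, 0.004, -0.001]
contact_force: [0.6, -0.5, -0.1]
opening: 0.006
finger_force: 0.0
```

```bash
python3 -c "
from h import *
go(.085,.0,.35)
s=eyes.snapshot('top'); save(s,'c'); T=cloud(s)
d=(T[...,:2]-C0); X=d@ex; Y=d@ey; Z=T[...,2]
for a,b in((-.12,-.02),(.02,.12)):
  m=(Y<b)&(Y>a)&(X<-.085)&(X>-.15)&(Z>.07)&(Z<.088); print(m.sum(),X[m].min() if m.any() else 0)
"
```

```text
t 7.7 pos [0.4696 0.0224 0.3544] chest [-185.9    0.9] z 354.4 toolx deg -8.31 F [ 0.6 -0.5 -0.1] open 0.005501612468530664
shift mm [270.9   0.4   6.4] rot [-0.11 -0.42 -0.11]
0 0
0 0
```

Emit:
{"name": "move_arm", "arguments": {"motion": [[50, 0, 0, 0, 0, 0, 1], [105, 0, 0, 0, 0, 0, 1], [160, 0, 0, 0, 0, 0, 1], [215, 0, 0, 0, 0, 0, 1], [270, 0, 0, 0, 0, 0, 1]]}}

```text
clock: 8.38
tool_pos: [0.7361, -0.0157, 0.3494]
eef_rot: [0.997, -0.072, -0.001, -0.0]
contact_force: [1.0, 0.1, 0.6]
opening: 0.005
finger_force: 0.0
```

```bash
python3 -c "
from h import *
go(.085,.0,.262)
s=eyes.snapshot('scene'); save(s,'d'); T=cloud(s)
d=(T[...,:2]-C0); X=d@ex; Y=d@ey; Z=T[...,2]
for a,b in((-.12,-.02),(.02,.12)):
  m=(Y<b)&(Y>a)&(X<-.085)&(X>-.15)&(Z>.06)&(Z<.084); print(m.sum(),np.percentile(X[m],[2,50]) if m.any() else 0)
"
```

```text
t 8.375 pos [ 0.7361 -0.0157  0.3494] chest [83.2  1.2] z 349.4 toolx deg -8.2 F [1.  0.1 0.6] open 0.004776988395608591
shift mm [ 2.   1.2 87.4] rot [ 0.    0.15 -0.  ]
586 [-0.11924539 -0.09344477]
632 [-0.11933469 -0.09309887]
```

View pics/d.png

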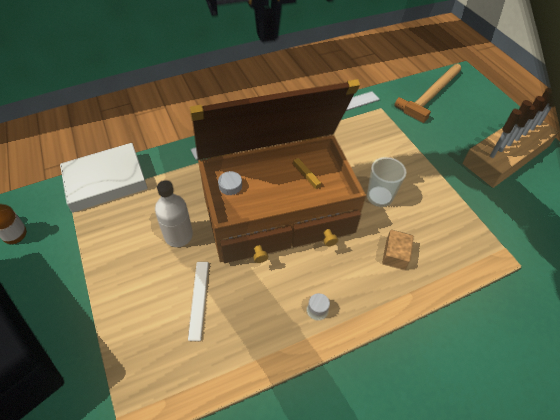

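Both fronts sit flush (about -93 mm) and the fingers are behind the raised lid. Next: lower behind it and swing it down.

Emit:
{"name": "move_arm", "arguments": {"motion": [[0, 1, 40, 0, 0, 0, 1], [0, 1, 87, 0, 0, 0, 1], [-10, 1, 87, 0, 0, 0, 1], [-22, 1, 87, 0, 0, 0, 1], [-34, 1, 87, 0, 0, 0, 1]]}}

```text
clock: 9.05
tool_pos: [0.6996, -0.0116, 0.2623]
eef_rot: [0.997, -0.072, -0.002, 0.0]
contact_force: [-0.6, 0.8, 0.7]
opening: 0.004
finger_force: 0.3
```

```bash
python3 -c "
from h import *
go(.0415,.0,.262)"
```

```text
t 9.05 pos [ 0.6996 -0.0116  0.2623] chest [46.6  0. ] z 262.3 toolx deg -8.22 F [-0.6  0.8  0.7] open 0.0037162424492198413
shift mm [-5.1  0.   0.3] rot [ 0.03  0.2  -0.02]
```

Emit:
{"name": "move_arm", "arguments": {"motion": [[-14, 3, 3, 0, 0, 0, 1], [-28, 0, 10, 0, 0, 0, 1], [-40, 0, 18, 0, 0, 0, 1], [-52, 0, 28, 0, 0, 0, 1], [-63, 0, 38, 0, 0, 0, 1]]}}

```text
clock: 9.68
tool_pos: [0.6379, -0.0029, 0.2255]
eef_rot: [0.997, -0.072, -0.0, 0.0]
contact_force: [0.5, -0.4, 1.8]
opening: 0.006
finger_force: 1.1
```

```bash
python3 -c "
from h import *
go(-.0262,.0,.213)"
```

```text
t 9.675 pos [ 0.6379 -0.0029  0.2255] chest [-15.7  -0.1] z 225.5 toolx deg -8.22 F [ 0.5 -0.4  1.8] open 0.005763887655528762
shift mm [-10.5  -0.1  12.5] rot [ 0.02  0.03 -0.02]
```

Emit:
{"name": "move_arm", "arguments": {"motion": [[-10, 0, 12, 0, 0, 0, 1], [-19, 0, 24, 0, 0, 0, 1], [-26, 0, 37, 0, 0, 0, 1], [-32, 0, 50, 0, 0, 0, 1], [-37, 0, 63, 0, 0, 0, 1]]}}

```text
clock: 10.3
tool_pos: [0.6011, 0.0025, 0.1622]
eef_rot: [0.997, -0.072, -0.001, 0.0]
contact_force: [1.0, 0.4, 1.4]
opening: 0.008
finger_force: 0.9
```

Emit:
{"name": "move_arm", "arguments": {"motion": [[-2, 0, 10, 0, 0, 0, 1], [-4, 0, 20, 0, 0, 0, 1], [-5, 0, 27, 0, 0, 0, 1], [-5, 0, 32, 0, 0, 0, 1], [-5, 0, 32, 0, 0, 0, 1]]}}

```text
clock: 10.92
tool_pos: [0.5972, 0.0027, 0.1317]
eef_rot: [0.997, -0.072, 0.0, 0.0]
contact_force: [-0.1, -1.4, 0.4]
opening: 0.002
finger_force: 0.0
```

```bash
python3 -c "
from h import *
go(-.058,.0,.13)"
```

```text
t 10.925 pos [0.5972 0.0027 0.1317] chest [-56.8  -0.4] z 131.7 toolx deg -8.26 F [-0.1 -1.4  0.4] open 0.0015604034107902177
shift mm [-1.2 -0.4  1.7] rot [ 0.01 -0.01 -0.06]
```

Nearly shut; I'll press until the force rises, then back away.

Emit:
{"name": "move_arm", "arguments": {"motion": [[0, 0, 2, 0, 0, 0, 1], [0, 0, 4, 0, 0, 0, 1], [0, 0, 5, 0, 0, 0, 1], [0, 0, 5, 0, 0, 0, 1]]}}

```text
clock: 11.42
tool_pos: [0.5977, 0.0026, 0.1303]
eef_rot: [0.997, -0.072, 0.001, -0.0]
contact_force: [-5.5, 0.4, 22.6]
opening: 0.004
finger_force: 11.2
```

Emit:
{"name": "move_arm", "arguments": {"motion": [[0, 0, -15, 0, 0, 0, 1], [0, 0, -60, 0, 0, 0, 1], [0, 0, -110, 0, 0, 0, 1], [0, 0, -160, 0, 0, 0, 1], [0, 0, -170, 0, 0, 0, 1]]}}

```text
clock: 12.05
tool_pos: [0.5992, 0.0025, 0.3011]
eef_rot: [0.997, -0.072, 0.004, -0.0]
contact_force: [0.4, -0.3, -0.3]
opening: 0.005
finger_force: 0.0
```

```bash
python3 -c "
from h import *
where()
s=eyes.snapshot('scene'); save(s,'e'); T=cloud(s)
d=(T[...,:2]-C0); X=d@ex; Y=d@ey; Z=T[...,2]
m=(abs(Y)<.12)&(X<.07)&(X>-.085)&(Z>.11)&(Z<.2)
A=np.c_[X[m],Y[m],np.ones(m.sum())]; print(m.sum(),np.linalg.lstsq(A,Z[m],rcond=None)[0])
for a,b in((-.12,-.02),(.02,.12)):
  m=(Y<b)&(Y>a)&(X<-.085)&(X>-.15)&(Z>.06)&(Z<.084); print(m.sum(),np.percentile(X[m],[2,50]) if m.any() else 0)
"
```

```text
t 12.05 pos [0.5992 0.0025 0.3011] chest [-54.8  -0.3] z 301.1 toolx deg -8.28 F [ 0.4 -0.3 -0.3] open 0.004844311333128654
8821 [0.0008539  0.00106143 0.13192171]
580 [-0.11936186 -0.09340594]
620 [-0.11896181 -0.09322345]
```

View pics/e.png

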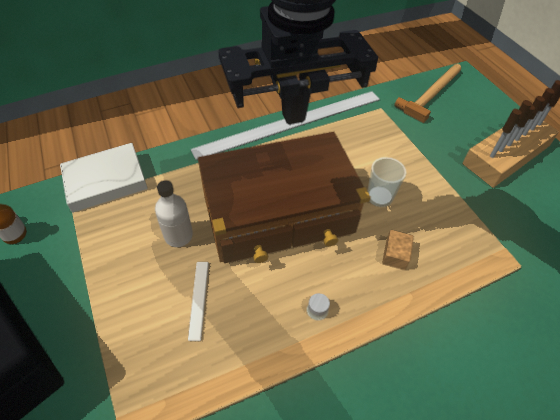

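The lid lies flat (slope below 0.001) over (280,180), the drawers are flush, and no bystander has moved. Handing in.

```bash
python3 -c "
from plant import finish_job
print(finish_job())"
```

```text
the job is handed in; nothing more can be done
None
```

I pushed both drawers home, then closed the lid, and handed the job in at about 12 s; the final camera check showed the drawers flush, the lid level, nothing else moved and the gripper clear (no verdict was returned).

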